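Load the grill caddy

TASK

Load the wooden caddy tray for the grill: stand the lidded amber jar in the big round ring, the lidded salt cellar in the small round ring, the kitchen timer in the square frame and the oblong spice tin in the oblong frame, each upright and flat on the tray floor inside its holder. Set them down rather than dropping them, and leave the open jar without a lid and the open salt dish standing where they are.

Things in the scene. Friction and masses are not known exactly. Their poses are not given: they have to be found in the camera images.
- jar_mid (a point): Closed amber glass jar with a round steel screw lid, standing upright; 62 mm diameter glass up to 48 mm, lid 58 mm diameter, 68 mm high in all, about 0.25 kg. The point is on its axis half-way up (34 mm above its underside); z up. It belongs in the big ring.
- cellar_mid (a point): Closed white ceramic salt cellar, a 48 mm diameter cylinder 46 mm high with a 16 mm ball knob on its lid, 60 mm high in all, lid fixed on, about 0.18 kg. The point is on its axis half-way up (30 mm above its underside); z up. It belongs in the small ring.
- timer_mid (a point): Kitchen timer: square blue plastic housing 56 x 56 mm, 44 mm high, with a round dial and a bar knob on top, 58 mm high in all, about 0.14 kg. The point is on its axis half-way up (29 mm above its underside); x and y are square to the housing's flat sides, z up. It belongs in the square frame.
- tin_mid (a point): Oblong steel spice tin with a push-on lid, 64 mm long (its x) by 38 mm wide (its y), 56 mm high, straight sides up to 44 mm, about 0.16 kg. The point is in its centre half-way up (28 mm above its underside); z up. It belongs in the oblong frame.
- open_jar_mid (a point): Look-alike that stays: open amber glass jar without a lid, 62 mm diameter, 58 mm high, hollow from above. The point is on its axis half-way up (29 mm above its underside).
- open_dish_mid (a point): Look-alike that stays: open white ceramic dish without a lid or knob, 48 mm diameter, 44 mm high, hollow from above. The point is on its axis half-way up (22 mm above its underside). All loose things stand on the table, with also a steel sauce cup, a dark wooden pepper mill and a terracotta herb pot (all under 70 mm high), centres at least about 90 mm apart.
- big_ring: The larger of two round dark-steel rings in the wooden caddy tray: 90 mm outside, 80 mm inside diameter, 6 mm high. Fixed, open inside. Origin: its centre, at its underside, which is the tray floor (6 mm above the table). The tray is 242 mm square with a lip 18 mm high and 6 mm thick, and a handle sticking out 26 mm at its near and far sides.
- small_ring: The smaller round dark-steel ring in the tray: 72 mm outside, 64 mm inside diameter, 6 mm high. Fixed, open inside. Origin: its centre, at its underside, which is the tray floor (6 mm above the table). The four holders stand two by two, centres 115 mm apart along the tray's sides; which is in which quarter changes.
- square_frame: Square dark-steel frame in the tray: 84 x 84 mm outside, 74 x 74 mm inside, 6 mm high, sides along its x and y, parallel to the tray's sides and to the other holders' axes. Fixed, open inside. Origin: its centre, at its underside, which is the tray floor (6 mm above the table). 
- oblong_frame: Oblong dark-steel frame in the tray: outside 92 mm along its x and 66 mm along its y, inside 82 x 56 mm, 6 mm high. Fixed, open inside. Origin: its centre, at its underside, which is the tray floor (6 mm above the table). A thing put in any holder stands on the tray floor.
Things that resemble listed ones, but are neither listed nor needed, are in the scene too. Leave any purple or turquoise look-alike of the part that bears jar_mid alone. What is shaped like the part that bears open_jar_mid but turquoise or yellow is not meant.

How it is judged:
At the end, for the whole second after the job is handed in: Jar in the big ring (axes within 13 mm), cellar in the small ring (12 mm), timer in the square frame and tin in the oblong frame (15 mm): each on the tray floor within 3 mm, upright within 0.06 rad, at rest, released; open jar and open dish upright within 20 mm of their starts (horizontal distance between jar_mid and big_ring below 0.013 m and z of jar_mid in the frame of big_ring below 0.037 m and angle between each of jar_mid, cellar_mid, timer_mid, tin_mid, open_jar_mid, open_dish_mid's own z axis and vertical below 0.06 rad and linear speed of each of jar, cellar, timer, tin below 0.02 m/s and contact force between each of jar, cellar, timer, tin and the fingers below 0.1 N and horizontal distance between cellar_mid and small_ring below 0.012 m and z of cellar_mid in the frame of small_ring below 0.033 m and horizontal distance between timer_mid and square_frame below 0.015 m and z of timer_mid in the frame of square_frame below 0.032 m and horizontal distance between tin_mid and oblong_frame below 0.015 m and z of tin_mid in the frame of oblong_frame below 0.031 m and distance of each of open_jar_mid, open_dish_mid from where it was at the start of the episode below 0.02 m); the robot touches nothing.
It fails at once if the open amber jar is shifted by more than 2 cm, lifted or knocked over (distance of open_jar_mid from where it was at the start of the episode above 0.02 m or angle between open_jar_mid's own z axis and vertical above 0.5 rad).
It fails at once if the open salt dish is shifted by more than 2 cm, lifted or knocked over (distance of open_dish_mid from where it was at the start of the episode above 0.02 m or angle between open_dish_mid's own z axis and vertical above 0.5 rad).
It fails at once if a thing is dropped over its holder from more than about 3 cm (it falls free of the fingers faster than 0.75 m/s) ((horizontal distance between jar_mid and big_ring below 0.06 m and linear speed of jar above 0.75 m/s and contact force between jar and the fingers below 0.05 N) or (horizontal distance between cellar_mid and small_ring below 0.06 m and linear speed of cellar above 0.75 m/s and contact force between cellar and the fingers below 0.05 N) or (horizontal distance between timer_mid and square_frame below 0.06 m and linear speed of timer above 0.75 m/s and contact force between timer and the fingers below 0.05 N) or (horizontal distance between tin_mid and oblong_frame below 0.06 m and linear speed of tin above 0.75 m/s and contact force between tin and the fingers below 0.05 N)).
It also fails if it takes over 115 s, if anything falls off the work surface, if the arm or the gripper's body presses on something with over 40 N, if the wrist force passes 120 N, or if a joint passes its speed limit or range.

ROBOT

A 6-joint arm with a two-finger parallel gripper is mounted at the origin on the work surface. World frame = base frame: x ahead of the robot, y to its left, z up, the work surface at z = 0. Lengths are in m, angles in rad, forces in N, time in s.
With the tool pointing down it reaches from about 0.25 to 0.725 m from the base axis. Payload 9.7 kg.
Tool frame: the origin (TCP) lies at the very end of the fingers, on their centre line; the grasp point (between the pads) lies 19 mm behind it (pinch_z is the distance from the TCP to the grasp point, in m); z points along the fingers, y is the direction in which the jaws open and shut (so a half turn about z gives the same grasp; the last joint's range is limited). The gripper opens to 85 mm and grips with 20 to 120 N. Pads are 22 mm wide; open, the fingers measure 114 mm over their backs; the gripper's body (76 mm by 85 mm) begins 54 mm behind the grasp point. The pads swing forward as they close: fully open they stand 13 mm farther back than shut.
Start: joints at [1.265, 0.087, 0.176, 1.66, 0, 1.571], TCP at [0.166, 0.524, 0.231] pointing down, gripper open.
Joint ranges: [-3.13, 3.13], [-0.85, 1.81], [-1.15, 1.24], [-2.2, 2.28], [-1.44, 1.52], [-3.14, 3.14]. Speed limits (rad/s): [2.22, 2.22, 2.57, 3.14, 3.14, 3.14].

INTERFACE

Orientations are given as a 3x3 rotation matrix whose columns are the frame's x, y, z axes.
In Python, from cell import state, capture, camera_info, job_done, regions_of, pinch_z gives the robot as it stands.
- The arm moves only by the tool servo_tool, never from a script. Its argument "increments" is a list that holds one entry, the list of rows, each a list of 4 numbers: the shift along the tool's x, y, z in mm, then the turn about the tool's z in degrees. In form: [[[x, y, z, twist], ...]]. A call has 1 to 20 rows; each row shifts and turns the commanded pose from where the row before left it, along the tool's axes as they then stand; what a row does not reach is not made up. A row lasts 1/10 s, in which the tool goes at most 50 mm and 8.59 degrees, less where a joint would pass 70% of its speed; a pose out of reach is approached as far as the arm can. A call with a gripper value outside its range is refused whole. "hand" is the gripper's target within -1 to 1 (shut at 1, half-way at 0, fully open at -1), set as the call begins (left out, the last holds). The fingers move at their own pace and stop on an object; the grip force is fixed at half the most. Time passes only in rows, so rows that do not move let the fingers close. It gives the time, the measured TCP pose, the force and the opening at its end, in the units of the state.
- state(): the state, without advancing time (a new reading comes with each control period).
- capture(name): name is "side" or "top" or "wrist"; returns (picture, depth): 480x640x3 uint8, red, green, blue; 480x640 float32, m along the optical axis (not along the pixel's ray), 0 where there is no reading.
- camera_info(name): a dict with "fx", "fy", "cx", "cy" (pixels), "dist" ([k1, k2, p1, p2, k3] as OpenCV has them; the pictures are not rectified), "rvec" (rotation vector, rad) and "tvec" (3), from world to camera coordinates, as OpenCV has them; the wrist camera has in their place "mount" (4x4, takes a point from camera to tool coordinates, whose origin is the TCP and whose axes are the flange's). Camera axes: x right, y down, z forward; pixel columns grow to the right and rows downward; lengths in m; the calibration is good to about 2 mm. A picture is of the moment at which its call begins: read the wrist's pose just before it. camera_info takes no time and is no camera call.
- job_done(): hands the job in, once; it reports no verdict.
Trained networks look in the newest picture that a camera, given by its name, has taken for a name from the list of things; names that differ only in an ending like _2 or _b are one class to them, and where a whole thing is asked for, a point or a joint stands for the part that bears it (a point fixed in the world has none). Each returns a list of dicts, best first, with "p" (0 to 1); they miss things now and then, are a little off and sometimes report something else, mostly with a low value. They report only what shows in the picture. A call takes as long as a camera call. They do not tell look-alikes from the thing itself.
- regions_of(thing, camera): "region" (480x640 bool, what is visible of it) and "rect" ([left, top, right, bottom] in pixels, round what is visible of it).
The state is a dict: "time_s": time; "joint_positions": joint angles; "joint_vel": joint speeds; "effort": joint torques, N m; "ee_pos": TCP position; "orientation": TCP orientation; "wrist_force": force on the tool from outside, world axes, zero at the start; "moment": the same for the moment, N m; "grip_width": finger opening in m.
Only numpy, scipy, OpenCV 4.12 (cv2) and the standard library are available. Lean on these libraries where they do the work, as an engineer would, in place of code of your own. Each camera call takes 0.05 s, during which the arm holds its last target. There are 200 camera calls.

## Working session

There is one attempt and no reset: what is moved stays moved. The work goes in short steps, Python scripts to look and compute and a tool call to move; the robot and the scene stay as the last step left them, time stands still between calls to the robot, and variables do not carry over. Pictures are saved under pics/ and viewed, about 12 in all and at most 16, crops included, and the job is handed in when it is done.

Besides the shell and the picture viewer there is one more tool, called after ">>>" as name([rows], argument=value, ...), one row to a line, values as JSON. servo_tool: Moves the arm, as the interface text tells. Its arguments: {"type":"object","properties":{"increments":{"type":"array"},"hand":{"type":"number"}},"required":["increments"]}

```bash
mkdir -p pics; ls; cat > h.py <<'E'
import numpy as np, cv2, json
from cell import *
def K(i): return np.array([[i['fx'],0,i['cx']],[0,i['fy'],i['cy']],[0,0,1.]])
def cam2world(name,st=None):
    i=camera_info(name)
    if 'mount' in i:
        T=np.eye(4);T[:3,:3]=np.array(st['orientation']);T[:3,3]=st['ee_pos']
        return T@np.array(i['mount'])
    R=cv2.Rodrigues(np.array(i['rvec'],float))[0];T=np.eye(4);T[:3,:3]=R.T;T[:3,3]=-R.T@np.array(i['tvec'],float).ravel();return T
def cloud(name,depth,st=None):
    i=camera_info(name);v,u=np.mgrid[:480,:640]
    p=cv2.undistortPoints(np.stack([u,v],-1).reshape(-1,1,2).astype(float),K(i),np.array(i['dist'],float)).reshape(480,640,2)
    P=np.dstack([p*depth[...,None],depth]);T=cam2world(name,st)
    W=P@T[:3,:3].T+T[:3,3];W[depth<=0]=np.nan;return W
def save(n,img): cv2.imwrite(f'pics/{n}.png',img[...,::-1])
E
python3 - <<'E'
from h import *
s=state();print(s['time_s'],s['ee_pos'],s['orientation'],s['grip_width'],pinch_z)
for c in ('top','side'):
    im,d=capture(c);save(c+'0',im);W=cloud(c,d);np.savez(c,im=im,d=d,W=W)
    print(c,cam2world(c)[:3].round(3).tolist())
    for t in 'jar_mid cellar_mid timer_mid tin_mid open_jar_mid open_dish_mid big_ring small_ring square_frame oblong_frame'.split():
        for r in regions_of(t,c):
            m=r['region'];P=W[m];P=P[~np.isnan(P[:,0])]
            if len(P)==0: continue
            print(t,round(r['p'],2),np.int32(r['rect']).tolist(),len(P),'med',np.median(P,0).round(3),'lo',np.percentile(P,3,0).round(3),'hi',np.percentile(P,97,0).round(3))
print(state()['time_s'])
print(camera_info('wrist'))
E
```

```text
pics
0.0 [0.16550586 0.52427262 0.2305812 ] [[-9.53607774e-01  3.01051593e-01 -3.89808578e-04]
 [ 3.01051845e-01  9.53606923e-01 -1.27382606e-03]
 [-1.17632063e-05 -1.33208303e-03 -9.99999113e-01]] 0.0853828806485547 0.0187
top [[-0.025, -0.989, 0.145, 0.36], [-1.0, 0.026, 0.003, -0.059], [-0.006, -0.145, -0.989, 1.18]]
jar_mid 0.9 [474, 160, 508, 190] 815 med [ 0.643 -0.421  0.067] lo [ 0.618 -0.453  0.011] hi [ 0.671 -0.4    0.072]
jar_mid 0.87 [418, 165, 452, 194] 714 med [ 0.633 -0.302  0.067] lo [ 0.61  -0.329  0.021] hi [ 0.663 -0.278  0.072]
jar_mid 0.84 [470, 205, 504, 234] 818 med [ 0.547 -0.41   0.067] lo [ 0.521 -0.441  0.009] hi [ 0.575 -0.389  0.072]
cellar_mid 0.66 [370, 152, 394, 182] 472 med [ 0.666 -0.192  0.046] lo [ 0.648 -0.215  0.001] hi [ 0.692 -0.172  0.06 ]
timer_mid 0.81 [317, 202, 343, 235] 686 med [ 0.557 -0.069  0.046] lo [ 0.531 -0.096  0.017] hi [ 0.587 -0.041  0.059]
tin_mid 0.66 [327, 253, 348, 286] 534 med [ 0.438 -0.08   0.057] lo [ 0.408 -0.101  0.026] hi [ 0.468 -0.06   0.061]
open_jar_mid 0.85 [273, 222, 297, 248] 642 med [0.535 0.034 0.011] lo [0
[... 2884 characters left out ...]
 lo [0.56  0.181 0.006] hi [0.65  0.273 0.015]
oblong_frame 0.95 [315, 392, 370, 439] 661 med [0.466 0.308 0.011] lo [0.421 0.273 0.005] hi [0.514 0.351 0.015]
1.1
{'fx': 425.90880946953547, 'fy': 425.90880946953547, 'cx': 324.02372180923334, 'cy': 240.2381166320931, 'dist': array([-0.01297863,  0.        ,  0.        ,  0.        ,  0.        ]), 'mount': array([[-1.86448423e-04, -9.48510996e-01, -3.16744150e-01,
         8.04435549e-02],
       [ 9.99999938e-01, -8.19591694e-05, -3.43208354e-04,
        -8.39066414e-05],
       [ 2.99576810e-04, -3.16744194e-01,  9.48510952e-01,
        -1.43284914e-01],
       [ 0.00000000e+00,  0.00000000e+00,  0.00000000e+00,
         1.00000000e+00]])}
```

```bash
python3 - <<'E'
from h import *
t=np.load('top.npz');s=np.load('side.npz')
a=cv2.resize(t['im'][120:320,120:540],None,fx=1.9,fy=1.9,interpolation=cv2.INTER_CUBIC)
save('topc',a)
b=cv2.resize(s['im'][90:470,200:450],None,fx=1.57,fy=1.57,interpolation=cv2.INTER_CUBIC);save('sidec',b)
E
```

```text
(no output)
```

View pics/topc.png

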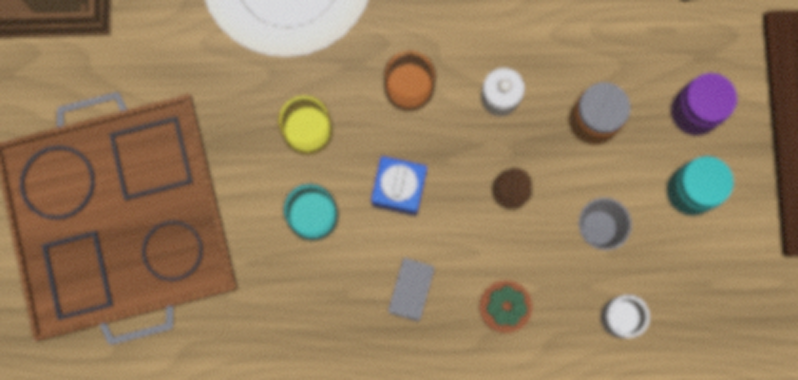

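View pics/sidec.png

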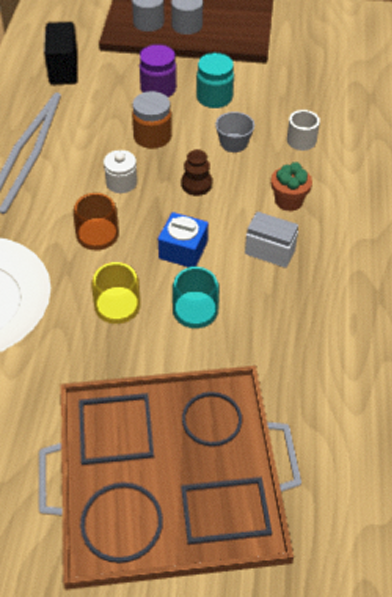

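Look-alikes for the jar, in `topc` pixels: 
- amber with steel lid at (600,112): this matches the description
- purple at (708,100)
- turquoise at (702,185)
- open amber at (410,80), which stays
- open yellow at (305,125)
- open turquoise at (311,212)

The salt cellar with the knob is at (504,90), the open dish at (627,316), the timer at (399,185), the tin at (411,290). In the tray, the square frame is far right, the big ring far left, the oblong frame near left and the small ring near right.

```bash
python3 - <<'E'
from h import *
N={c:np.load(c+'.npz') for c in('top','side')}
def sel(c,xy,r,lo,hi):
    W=N[c]['W'];m=(np.hypot(W[...,0]-xy[0],W[...,1]-xy[1])<r)&(W[...,2]>lo)&(W[...,2]<hi);return W[m]
for n,xy,lo,hi in [('jar',(.637,-.302),.058,.08),('cellar',(.67,-.192),.040,.052),('timer',(.558,-.068),.038,.05),('tin',(.438,-.08),.05,.07),('openjar',(.686,-.085),.052,.07),('dish',(.402,-.325),.038,.055),('pot',(.41,-.2),.04,.08),('mill',(.55,-.19),.03,.08),('cup',(.5,-.3),.03,.08)]:
    for c in N:
        P=sel(c,xy,.05,lo,hi)
        if len(P)<8: print(n,c,len(P));continue
        q=np.float32(P[:,:2]*1000); (cc,r)=cv2.minEnclosingCircle(q)
        print(n,c,len(P),'mean',q.mean(0).round(),'circ',np.round(cc),round(r,1),'rect',[np.round(v,1).tolist() if hasattr(v,'__len__') else round(v,1) for v in cv2.minAreaRect(q)],'z',P[:,2].max().round(3))
# holders: region outlines on plane z=.012
def plane(c,uv,z):
    i=camera_info(c);p=cv2.undistortPoints(uv.reshape(-1,1,2).astype(float),K(i),np.array(i['dist'],float)).reshape(-1,2)
    T=cam2world(c);D=np.c_[p,np.ones(len(p))]@T[:3,:3].T;return T[:3,3]+D*((z-T[2,3])/D[:,2])[:,None]
for c in('top','side'):
    capture(c)
    for t,xy in [('big_ring',(.579,.34)),('small_ring',(.494,.2)),('square_frame',(.605,.227)),('oblong_frame',(.467,.31))]:
        for r in regions_of(t,c):
            v,u=np.nonzero(r['region']);P=plane(c,np.c_[u,v],.010)[:,:2]
            if np.hypot(*(np.median(P,0)-xy))>.06: continue
            q=np.float32(P*1000);cc,rr=cv2.minEnclosingCircle(q)
            print(c,t,round(r['p'],2),len(q),'circ',np.round(cc,1),round(rr,1),'rect',[np.round(v,1).tolist() if hasattr(v,'__len__') else round(v,1) for v in cv2.minAreaRect(q)])
E
```

```text
jar top 565 mean [ 639. -306.] circ [ 640. -307.] 29.4 rect [[639.5, -307.0], [57.5, 56.7], 74.2] z 0.074
jar side 350 mean [ 639. -302.] circ [ 642. -305.] 31.3 rect [[639.9, -306.0], [53.6, 61.5], 7.6] z 0.072
cellar top 308 mean [ 670. -195.] circ [ 672. -194.] 24.6 rect [[671.8, -195.1], [44.9, 47.8], 85.7] z 0.051
cellar side 219 mean [ 670. -190.] circ [ 669. -194.] 25.6 rect [[669.9, -195.4], [49.5, 45.9], 68.3] z 0.052
timer top 518 mean [560. -70.] circ [561. -70.] 37.7 rect [[561.0, -69.4], [55.7, 56.5], 75.9] z 0.05
timer side 419 mean [560. -63.] circ [560. -69.] 37.7 rect [[561.3, -67.8], [58.4, 57.6], 77.5] z 0.05
tin top 489 mean [439. -80.] circ [439. -80.] 34.1 rect [[439.0, -80.3], [35.9, 62.0], 72.5] z 0.063
tin side 397 mean [439. -77.] circ [439. -78.] 34.5 rect [[439.0, -78.6], [40.8, 62.0], 73.1] z 0.06
openjar top 176 mean [683. -85.] circ [687. -85.] 30.1 rect [[686.5, -85.3], [56.9, 58.1], 42.6] z 0.063
openjar side 182 mean [686. -79.] circ [686. -83.] 30.7 rect [[686.0, -83.1], [58.6, 56.7], 51.7] z 0.063
dish top 141 mean [ 401. -325.] circ [ 401. -325.] 
[... 824 characters left out ...]
irc [577.6 339.2] 43.0 rect [[560.1, 337.8], [46.7, 85.2], 4.7]
top small_ring 0.74 17 circ [513.9 176.3] 10.6 rect [[515.1, 174.9], [21.1, 4.0], 39.2]
top square_frame 0.74 363 circ [605.2 226.8] 56.9 rect [[606.7, 228.3], [89.8, 84.8], 14.0]
top oblong_frame 0.59 144 circ [466.9 311.8] 52.9 rect [[466.5, 312.2], [90.0, 66.0], 13.0]
side big_ring 0.81 257 circ [577.5 338.5] 44.8 rect [[578.8, 337.9], [85.6, 82.1], 41.3]
side small_ring 0.76 300 circ [493.2 198.9] 37.5 rect [[494.8, 199.1], [68.1, 72.3], 6.8]
side square_frame 0.91 583 circ [606.2 224.4] 59.6 rect [[605.4, 224.9], [85.7, 89.1], 13.3]
side oblong_frame 0.55 514 circ [467.6 311.7] 54.7 rect [[466.8, 311.0], [90.3, 70.8], 12.9]
```

>>> servo_tool([
  [[-12, -14, 2, 0], [-24, -27, 4, 0], [-25, -28, 5, 0], [-25, -28, 5, 0], [-25, -28, 5, 0], [-25, -28, 5, 0], [-25, -28, 5, 0], [-25, -28, 5, 0], [-25, -28, 5, 0], [-25, -28, 5, 0], [-25, -28, 5, 0], [-25, -28, 5, 0], [-25, -28, 5, 0], [-25, -28, 5, 0], [-25, -28, 5, 0], [-25, -28, 5, 0], [-25, -28, 5, 0], [-25, -28, 5, 0], [-6, -4, 0, 0], [0, 0, 0, 0]],
], hand=-1)

```text
time_s: 3.6
ee_pos: [0.4387, -0.0795, 0.145]
orientation: [[-0.953, 0.303, -0.001], [0.303, 0.953, 0.0], [0.001, 0.0, -1.0]]
wrist_force: [0.9, 1.1, -0.5]
grip_width: 0.0854
```

```bash
cat >> h.py <<'E'
def look(n,view=True):
    s=state();im,d=capture('wrist');W=cloud('wrist',d,s);save(n,im) if view else 0;return s,im,W
def fit(W,xy,lo,hi,r=.055):
    m=(np.hypot(W[...,0]-xy[0],W[...,1]-xy[1])<r)&(W[...,2]>lo)&(W[...,2]<hi);q=np.float32(W[m][:,:2]*1000)
    if len(q)<8: return len(q)
    c,rr=cv2.minEnclosingCircle(q);b=cv2.minAreaRect(q)
    return len(q),np.round(c,1),round(rr,1),np.round(b[0],1),np.round(b[1],1),round(b[2],1)
def goto(x,y,z=None,yaw=None):
    s=state();R=np.array(s['orientation']);d=np.array([x/1000,y/1000,z/1000 if z else s['ee_pos'][2]])-s['ee_pos']
    t=(d@R*1000).round(1);cy=np.degrees(np.arctan2(R[1,1],R[0,1]));print('delta tool mm',t,'yaw',cy.round(1),'twist',None if yaw is None else round(cy-yaw,1),'t',s['time_s'])
E
python3 - <<'E'
from h import *
s,im,W=look('w1')
print(fit(W,(.439,-.079),.05,.07),fit(W,(.439,-.079),.02,.07));print(s['time_s'])
v=W[...,2];print(np.nanmin(v[v>.08]) if (v>.08).any() else 0)
E
```

```text
(6284, array([442. , -80.6]), 34.9, array([441.9, -80.5]), array([36., 62.]), 72.2) (7009, array([441.4, -80.5]), 35.4, array([441.4, -79.9]), array([37.5, 62.9]), 73.0)
3.6
0.15808995048825744
```

View pics/w1.png

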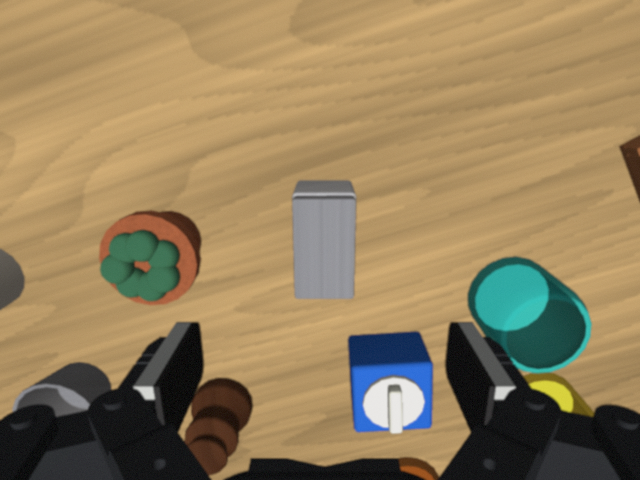

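The wrist view has the tin at (325,240), between the open fingers and square to them. The pot at (150,255) and the timer at (390,385) are well clear. Descending.

>>> servo_tool([
  [[-2, 0, 10, 0], [0, 0, 20, 0], [0, 0, 22, 0], [0, 0, 22, 0], [0, 0, 22, 0], [0, 0, 17, 0], [0, 0, 12, 0], [0, 0, 6, 0], [0, 0, 2, 0], [0, 0, 0, 0]],
])

```text
time_s: 4.65
ee_pos: [0.4408, -0.0791, 0.0126]
orientation: [[-0.954, 0.301, 0.0], [0.301, 0.954, -0.0], [-0.001, 0.0, -1.0]]
wrist_force: [0.2, 0.3, 0.5]
grip_width: 0.0858
```

>>> servo_tool([
  [[0, 0, 0, 0], [0, 0, 0, 0], [0, 0, 0, 0], [0, 0, 0, 0], [0, 0, 0, 0], [0, 0, 0, 0], [0, 0, 0, 0], [0, 0, 0, 0]],
], hand=1)

```text
time_s: 5.45
ee_pos: [0.441, -0.0795, 0.0129]
orientation: [[-0.954, 0.301, 0.001], [0.301, 0.954, -0.0], [-0.001, 0.0, -1.0]]
wrist_force: [-0.4, -1.1, 5.9]
grip_width: 0.0368
```

>>> servo_tool([
  [[0, 0, -6, 0], [0, 0, -20, 0], [0, 0, -25, -4], [0, 0, -25, -5], [0, 0, -25, -5], [0, 0, -20, -5], [0, 0, -10, -5], [-5, 10, 0, -4], [-6, 23, 0, -3], [-12, 38, 0, 0], [-12, 39, 0, 0], [-12, 39, 0, 0], [-12, 39, 0, 0], [-12, 39, 0, 0], [-12, 39, 0, 0], [-12, 39, 0, 0], [-12, 39, 0, 0], [-12, 24, 0, 0], [-4, 7, 0, 0], [0, 0, 0, 0]],
])

```text
time_s: 7.45
ee_pos: [0.475, 0.3141, 0.1426]
orientation: [[-0.972, -0.234, -0.001], [-0.234, 0.972, -0.001], [0.001, -0.001, -1.0]]
wrist_force: [0.1, -0.3, -1.0]
grip_width: 0.037
```

```bash
python3 - <<'E'
from h import *
goto(467,311.5,18,103.4)
im,d=capture('top');W=cloud('top',d)
print(fit(W,state()['ee_pos'],.15,.24,.05), state()['grip_width'])
s,im,W=look('w2')
E
```

```text
delta tool mm [  8.3  -0.6 124.6] yaw 103.6 twist 0.2 t 7.45
(521, array([469. , 297.7]), 40.1, array([467.9, 294. ]), array([55.8, 71.7]), 74.8) 0.0371669340991447
```

View pics/w2.png

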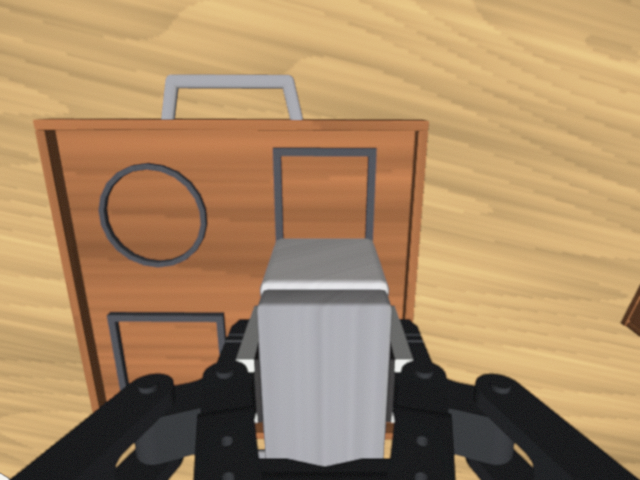

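The tin is gripped upright and square to the oblong frame (frame top at (325,190)). The tray edges look parallel to the tool. Lowering.

>>> servo_tool([
  [[3, 0, 8, 0], [4, 0, 18, 0], [1, 0, 22, 0], [0, 0, 22, 0], [0, 0, 20, 0], [0, 0, 15, 0], [0, 0, 9, 0], [0, 0, 5, 0], [0, 0, 3, 0], [0, 0, 1, 0], [0, 0, 0, 0]],
])

```text
time_s: 8.65
ee_pos: [0.4678, 0.3119, 0.0208]
orientation: [[-0.972, -0.233, 0.001], [-0.233, 0.972, 0.0], [-0.001, 0.0, -1.0]]
wrist_force: [-0.7, 0.1, -1.9]
grip_width: 0.0373
```

>>> servo_tool([
  [[0, 0, 0, 0], [0, 0, 0, 0], [0, 0, 0, 0], [0, 0, 0, 0], [0, 0, 0, 0]],
], hand=-1)

```text
time_s: 9.15
ee_pos: [0.4676, 0.3118, 0.0204]
orientation: [[-0.972, -0.233, 0.0], [-0.233, 0.972, 0.0], [-0.0, 0.0, -1.0]]
wrist_force: [-0.0, 0.7, 0.3]
grip_width: 0.0855
```

>>> servo_tool([
  [[0, 0, -8, 0], [0, 0, -20, 0], [0, 0, -25, 3], [0, 0, -25, 6], [0, 0, -25, 6], [0, 0, -20, 6], [0, 0, -8, 6], [-10, -20, 0, 0], [-19, -38, 0, 0], [-19, -38, 0, 0], [-19, -38, 0, 0], [-19, -38, 0, 0], [-19, -38, 0, 0], [-19, -38, 0, 0], [-19, -38, 0, 0], [-19, -38, 0, 0], [-15, -20, 0, 0], [-3, -5, 0, 0], [0, 0, 0, 0], [0, 0, 0, 0]],
])

```text
time_s: 11.15
ee_pos: [0.5607, -0.0689, 0.1515]
orientation: [[-0.972, 0.233, -0.0], [0.233, 0.972, 0.0], [0.0, 0.0, -1.0]]
wrist_force: [0.5, -0.5, -0.0]
grip_width: 0.0855
```

```bash
python3 - <<'E'
from h import *
s,im,W=look('w3',False)
print(fit(W,(.561,-.069),.037,.05),fit(W,(.561,-.069),.05,.065))
f=fit(W,(.561,-.069),.037,.05)
goto(561,-69,12,76.5)
im,d=capture('side');W=cloud('side',d);print('tin',fit(W,(.467,.3115),.05,.08))
im,d=capture('top');W=cloud('top',d);print('tin',fit(W,(.467,.3115),.05,.08));
E
```

```text
(6771, array([564.2, -69.5]), 38.1, array([564. , -69.6]), array([56.1, 56. ]), 76.2) (933, array([563.6, -69.8]), 20.0, array([564.1, -70.5]), array([38.2, 35.6]), 30.8)
delta tool mm [ -0.3  -0.4 139.6] yaw 76.5 twist 0.0 t 11.2
tin (871, array([466.4, 312.6]), 34.8, array([466.7, 313.3]), array([62.8, 39.4]), 12.8)
tin (539, array([466.7, 311.9]), 35.3, array([465.7, 312.3]), array([64.5, 38.9]), 13.5)
```

>>> servo_tool([
  [[-2, 0, 10, 0], [0, 0, 20, 0], [0, 0, 23, 0], [0, 0, 23, 0], [0, 0, 23, 0], [0, 0, 19, 0], [0, 0, 14, 0], [0, 0, 7, 0], [0, 0, 3, 0], [0, 0, 0, 0]],
])

```text
time_s: 12.3
ee_pos: [0.5631, -0.0701, 0.0095]
orientation: [[-0.972, 0.234, 0.0], [0.234, 0.972, -0.0], [-0.0, 0.0, -1.0]]
wrist_force: [-0.3, -0.1, -0.6]
grip_width: 0.0855
```

>>> servo_tool([
  [[0, 0, 0, 0], [0, 0, 0, 0], [0, 0, 0, 0], [0, 0, 0, 0], [0, 0, 0, 0], [0, 0, 0, 0], [0, 0, 0, 0]],
], hand=1)

```text
time_s: 13.0
ee_pos: [0.5636, -0.0703, 0.0104]
orientation: [[-0.972, 0.234, 0.002], [0.234, 0.972, -0.0], [-0.002, 0.0, -1.0]]
wrist_force: [-0.8, 0.4, 6.2]
grip_width: 0.0553
```

>>> servo_tool([
  [[0, 0, -6, 0], [0, 0, -20, 0], [0, 0, -25, -3], [0, 0, -25, -6], [0, 0, -25, -6], [0, 0, -22, -6], [0, 0, -12, -6], [-8, 20, -3, 0], [-14, 35, 0, 0], [-15, 38, 0, 0], [-15, 38, 0, 0], [-15, 38, 0, 0], [-15, 38, 0, 0], [-15, 38, 0, 0], [-10, 24, 0, 0], [-3, 9, 0, 0], [0, 0, 0, 0], [0, 0, 0, 0]],
])

```text
time_s: 14.8
ee_pos: [0.6049, 0.2249, 0.1472]
orientation: [[-0.973, -0.233, -0.0], [-0.233, 0.973, -0.001], [0.001, -0.0, -1.0]]
wrist_force: [0.5, 0.0, -0.9]
grip_width: 0.0551
```

```bash
python3 - <<'E'
from h import *
goto(605.5,226.4,17,103.4)
print(state()['grip_width'])
E
```

```text
delta tool mm [ -1.    1.4 130.2] yaw 103.5 twist 0.1 t 14.8
0.05510081688996973
```

>>> servo_tool([
  [[-1, 1, 10, 0], [0, 0, 20, 0], [0, 0, 23, 0], [0, 0, 23, 0], [0, 0, 20, 0], [0, 0, 15, 0], [0, 0, 9, 0], [0, 0, 5, 0], [0, 0, 3, 0], [0, 0, 2, 0], [0, 0, 0, 0]],
])

```text
time_s: 15.9
ee_pos: [0.6061, 0.2271, 0.0177]
orientation: [[-0.972, -0.233, 0.001], [-0.233, 0.972, 0.0], [-0.001, 0.0, -1.0]]
wrist_force: [-0.2, 0.5, -1.0]
grip_width: 0.0553
```

>>> servo_tool([
  [[0, 0, 0, 0], [0, 0, 0, 0], [0, 0, 0, 0], [0, 0, 0, 0], [0, 0, 0, 0]],
], hand=-1)

```text
time_s: 16.4
ee_pos: [0.6058, 0.227, 0.0173]
orientation: [[-0.972, -0.233, 0.0], [-0.233, 0.972, 0.0], [-0.0, 0.0, -1.0]]
wrist_force: [0.1, -0.1, 0.7]
grip_width: 0.0853
```

>>> servo_tool([
  [[0, 0, -8, 0], [0, 0, -20, 0], [0, 0, -25, 0], [0, 0, -25, 0], [0, 0, -25, 0], [0, 0, -20, 0], [0, 0, -10, 0], [2, -18, 0, 0], [3, -36, 0, 0], [3, -38, 0, 0], [3, -38, 0, 0], [3, -38, 0, 0], [3, -38, 0, 0], [3, -38, 0, 0], [3, -38, 0, 0], [3, -38, 0, 0], [3, -38, 0, 0], [3, -38, 0, 0], [2, -25, 0, 0], [1, -5, 0, 0]],
])

```text
time_s: 18.4
ee_pos: [0.6702, -0.1991, 0.1485]
orientation: [[-0.973, -0.23, -0.002], [-0.23, 0.973, -0.0], [0.002, 0.0, -1.0]]
wrist_force: [-0.2, -0.2, -0.5]
grip_width: 0.0858
```

```bash
python3 - <<'E'
from h import *
s,im,W=look('w4')
print(fit(W,(.671,-.195),.036,.05),fit(W,(.671,-.195),.05,.065))
goto(671,-195,10)
for c in ('side','top'):
    im,d=capture(c);W=cloud(c,d);print('timer',fit(W,(.6055,.2264),.042,.056),fit(W,(.6055,.2264),.056,.08))
E
```

```text
(4075, array([ 674.2, -195.3]), 24.0, array([ 673.9, -195.3]), array([47.2, 47. ]), 39.2) (560, array([ 674. , -195.3]), 7.8, array([ 673.8, -195.3]), array([15.2, 15. ]), 74.7)
delta tool mm [ -1.8   2.9 138.7] yaw 103.3 twist None t 18.45
timer (739, array([602.4, 228. ]), 37.6, array([603.1, 227.8]), array([55.5, 57.3]), 12.0) (141, array([602.7, 229. ]), 20.2, array([599.7, 227.5]), array([34.4, 35.7]), 68.7)
timer (524, array([603.2, 226.8]), 38.4, array([603.1, 227.2]), array([57.2, 57.3]), 13.2) (135, array([602.8, 221.9]), 28.5, array([601.4, 223. ]), array([43. , 42.6]), 21.5)
```

View pics/w4.png

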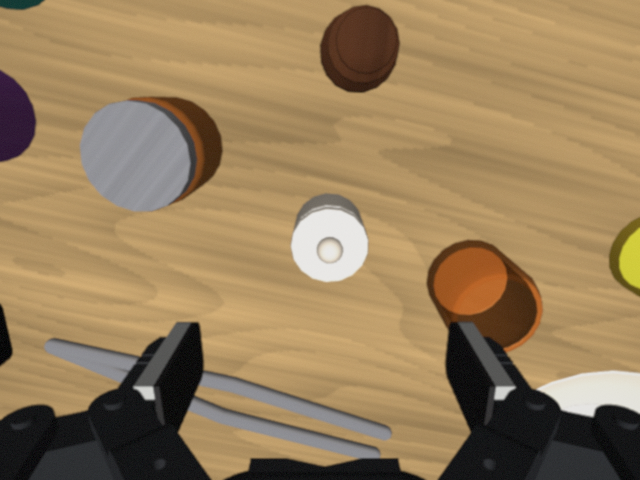

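Wrist view shows the knobbed white cellar at (330,240), lidded amber jar at (140,155), and open amber jar at (485,290) clear of the fingers' descent.

>>> servo_tool([
  [[-3, 3, 8, 0], [0, 0, 18, 0], [0, 0, 22, 0], [0, 0, 23, 0], [0, 0, 23, 0], [0, 0, 19, 0], [0, 0, 14, 0], [0, 0, 7, 0], [0, 0, 3, 0], [0, 0, 0, 0]],
])

```text
time_s: 19.55
ee_pos: [0.6735, -0.1915, 0.0136]
orientation: [[-0.972, -0.233, 0.0], [-0.233, 0.972, -0.0], [-0.0, -0.0, -1.0]]
wrist_force: [-1.0, -0.2, 0.1]
grip_width: 0.0858
```

>>> servo_tool([
  [[0, 0, 0, 0], [0, 0, 0, 0], [0, 0, 0, 0], [0, 0, 0, 0], [0, 0, 0, 0], [0, 0, 0, 0], [0, 0, 0, 0]],
], hand=1)

```text
time_s: 20.25
ee_pos: [0.674, -0.1922, 0.0146]
orientation: [[-0.973, -0.233, 0.002], [-0.233, 0.973, -0.001], [-0.002, -0.001, -1.0]]
wrist_force: [0.5, -1.2, 6.0]
grip_width: 0.0466
```

>>> servo_tool([
  [[0, 0, -6, 0], [0, 0, -20, 0], [0, 0, -25, 0], [0, 0, -25, 0], [0, 0, -25, 0], [0, 0, -22, 0], [0, 0, -12, 0], [4, 20, 0, 0], [8, 38, 0, 0], [8, 40, 0, 0], [8, 40, 0, 0], [8, 40, 0, 0], [8, 40, 0, 0], [8, 40, 0, 0], [8, 40, 0, 0], [8, 40, 0, 0], [8, 40, 0, 0], [6, 32, 0, 0], [3, 13, 0, 0], [0, 0, 0, 0]],
])

```text
time_s: 22.25
ee_pos: [0.4912, 0.2009, 0.1479]
orientation: [[-0.972, -0.235, -0.001], [-0.235, 0.972, -0.0], [0.001, -0.0, -1.0]]
wrist_force: [-0.3, -0.2, -1.4]
grip_width: 0.0465
```

```bash
python3 - <<'E'
from h import *
goto(493.7,199.8,20.5,103.4)
print(state()['grip_width'])
E
```

```text
delta tool mm [ -2.3  -1.6 127.4] yaw 103.6 twist 0.2 t 22.25
0.04650907387125099
```

>>> servo_tool([
  [[-2, -1, 10, 0], [-1, 0, 20, 0], [0, 0, 23, 0], [0, 0, 23, 0], [0, 0, 19, 0], [0, 0, 14, 0], [0, 0, 8, 0], [0, 0, 5, 0], [0, 0, 3, 0], [0, 0, 2, 0], [0, 0, 0, 0]],
])

```text
time_s: 23.35
ee_pos: [0.4954, 0.1996, 0.0216]
orientation: [[-0.972, -0.233, 0.001], [-0.233, 0.972, 0.0], [-0.001, 0.0, -1.0]]
wrist_force: [-0.3, -0.2, -3.0]
grip_width: 0.0463
```

>>> servo_tool([
  [[0, 0, 0, 0], [0, 0, 0, 0], [0, 0, 0, 0], [0, 0, 0, 0], [0, 0, 0, 0]],
], hand=-1)

```text
time_s: 23.85
ee_pos: [0.4952, 0.1995, 0.0214]
orientation: [[-0.972, -0.233, 0.0], [-0.233, 0.972, 0.0], [-0.0, 0.0, -1.0]]
wrist_force: [-0.2, -0.5, 0.7]
grip_width: 0.0851
```

>>> servo_tool([
  [[0, 0, -8, 0], [0, 0, -20, 0], [0, 0, -25, 0], [0, 0, -25, 0], [0, 0, -25, 0], [0, 0, -20, 0], [0, 0, -7, 0], [-1, -20, 0, 0], [-2, -38, 0, 0], [-2, -40, 0, 0], [-2, -40, 0, 0], [-2, -40, 0, 0], [-2, -40, 0, 0], [-2, -40, 0, 0], [-2, -40, 0, 0], [-2, -40, 0, 0], [-2, -40, 0, 0], [-2, -40, 0, 0], [-2, -40, 0, 0], [-2, -35, 0, 0]],
])

```text
time_s: 25.85
ee_pos: [0.6344, -0.2761, 0.1505]
orientation: [[-0.973, -0.232, -0.001], [-0.232, 0.973, 0.0], [0.001, 0.0, -1.0]]
wrist_force: [1.0, 0.1, -0.1]
grip_width: 0.085
```

>>> servo_tool([
  [[-1, -22, 0, 0], [-1, -10, 0, 0], [0, 0, 0, 0], [0, 0, 0, 0]],
])

```text
time_s: 26.25
ee_pos: [0.6437, -0.3038, 0.151]
orientation: [[-0.972, -0.233, -0.001], [-0.233, 0.972, 0.001], [0.0, 0.001, -1.0]]
wrist_force: [-1.0, 0.0, -0.1]
grip_width: 0.0855
```

```bash
python3 - <<'E'
from h import *
s,im,W=look('w5')
print(fit(W,(.640,-.306),.058,.08))
goto(641,-306.5,10)
for c in ('side','top'):
    im,d=capture(c);W=cloud(c,d);print('cellar',fit(W,(.4937,.1998),.045,.058),fit(W,(.4937,.1998),.058,.08))
E
```

```text
(7966, array([ 642.9, -307.5]), 29.0, array([ 642.8, -307.4]), array([57.5, 57.2]), 75.5)
delta tool mm [  3.4  -2.3 141.4] yaw 103.5 twist None t 26.3
cellar (431, array([492.7, 200. ]), 24.5, array([492.7, 200.5]), array([46.5, 46.8]), 74.6) (59, array([492.2, 200.1]), 7.8, array([492.5, 200.8]), array([14.5, 13.9]), 6.0)
cellar (339, array([492.7, 199.7]), 24.2, array([492.1, 199.3]), array([45.8, 45.7]), 43.6) (44, array([489.2, 194.3]), 12.0, array([490.5, 194.7]), array([22.6, 13.8]), 74.9)
```

View pics/w5.png

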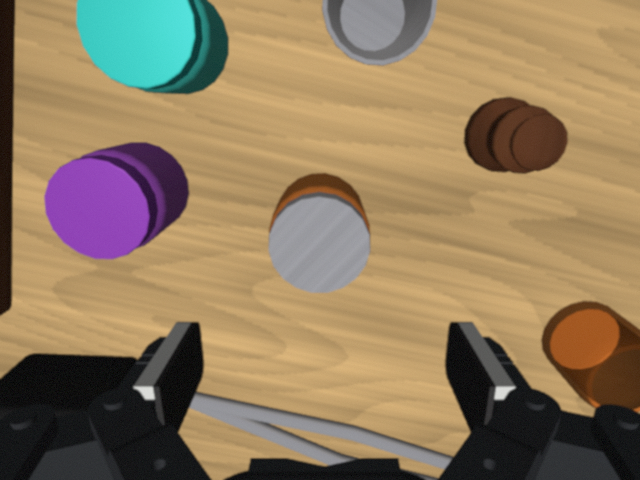

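```bash
python3 - <<'E'
from h import *
for c in('top','side'):
    W=np.load(c+'.npz')['W'];m=(np.hypot(W[...,0]-.64,W[...,1]+.307)<.3)&(W[...,2]>.074)&(W[...,2]<.4);P=W[m]
    print(c,len(P),P.min(0).round(3) if len(P) else 0,P.max(0).round(3) if len(P) else 0)
E
```

```text
top 52 [ 0.532 -0.606  0.074] [ 0.839 -0.42   0.078]
side 1 [ 0.557 -0.402  0.074] [ 0.557 -0.402  0.074]
```

Nothing nearby is taller than about 75 mm, so the gripper body clears. The lidded amber jar is at (320,243) between the fingers, and the purple one at (100,205) is clear of them. Descending.

>>> servo_tool([
  [[3, -3, 8, 0], [0, 0, 18, 0], [0, 0, 22, 0], [0, 0, 24, 0], [0, 0, 24, 0], [0, 0, 20, 0], [0, 0, 15, 0], [0, 0, 8, 0], [0, 0, 4, 0], [0, 0, 0, 0]],
])

```text
time_s: 27.4
ee_pos: [0.6417, -0.3084, 0.0084]
orientation: [[-0.972, -0.233, 0.0], [-0.233, 0.972, -0.0], [-0.0, -0.0, -1.0]]
wrist_force: [-0.3, 0.3, -0.4]
grip_width: 0.0852
```

>>> servo_tool([
  [[0, 0, 0, 0], [0, 0, 0, 0], [0, 0, 0, 0], [0, 0, 0, 0], [0, 0, 0, 0], [0, 0, 0, 0], [0, 0, 0, 0]],
], hand=1)

```text
time_s: 28.1
ee_pos: [0.6423, -0.3086, 0.01]
orientation: [[-0.972, -0.233, 0.002], [-0.233, 0.972, -0.001], [-0.002, -0.001, -1.0]]
wrist_force: [-0.7, 0.6, 5.6]
grip_width: 0.0605
```

>>> servo_tool([
  [[0, 0, -6, 0], [0, 0, -20, 0], [0, 0, -25, 0], [0, 0, -25, 0], [0, 0, -25, 0], [0, 0, -25, 0], [0, 0, -14, 0], [-3, 20, 0, 0], [-5, 36, 0, 0], [-6, 40, 0, 0], [-6, 40, 0, 0], [-6, 40, 0, 0], [-6, 40, 0, 0], [-6, 40, 0, 0], [-6, 40, 0, 0], [-6, 40, 0, 0], [-6, 40, 0, 0], [-6, 40, 0, 0], [-6, 40, 0, 0], [-5, 36, 0, 0]],
])

```text
time_s: 30.1
ee_pos: [0.5973, 0.1889, 0.1484]
orientation: [[-0.972, -0.233, -0.0], [-0.233, 0.972, -0.0], [0.0, -0.0, -1.0]]
wrist_force: [0.2, -0.4, -2.3]
grip_width: 0.0608
```

>>> servo_tool([
  [[-5, 36, 0, 0], [-5, 36, 0, 0], [-5, 36, 0, 0], [-4, 28, 0, 0], [-2, 14, 0, 0], [0, 0, 0, 0], [0, 0, 0, 0]],
])

```text
time_s: 30.8
ee_pos: [0.5833, 0.3373, 0.1481]
orientation: [[-0.972, -0.233, -0.0], [-0.233, 0.972, -0.001], [0.001, -0.001, -1.0]]
wrist_force: [0.3, -0.8, -2.5]
grip_width: 0.0604
```

```bash
python3 - <<'E'
from h import *
goto(580,338.2,16,103.4)
s,im,W=look('w6')
E
```

```text
delta tool mm [  3.    1.8 132.1] yaw 103.5 twist 0.1 t 30.8
```

View pics/w6.png

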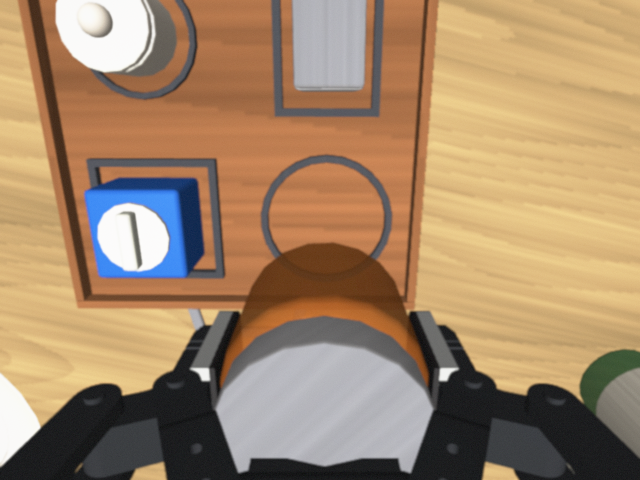

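The other three sit in their holders, and the jar lines up with the big ring at (326,217). Lowering.

>>> servo_tool([
  [[2, 1, 10, 0], [1, 1, 20, 0], [0, 0, 23, 0], [0, 0, 23, 0], [0, 0, 21, 0], [0, 0, 15, 0], [0, 0, 9, 0], [0, 0, 5, 0], [0, 0, 3, 0], [0, 0, 2, 0], [0, 0, 0, 0]],
])

```text
time_s: 31.95
ee_pos: [0.5802, 0.3392, 0.0177]
orientation: [[-0.972, -0.233, 0.001], [-0.233, 0.972, 0.0], [-0.001, 0.0, -1.0]]
wrist_force: [-0.3, -0.2, -3.1]
grip_width: 0.061
```

>>> servo_tool([
  [[0, 0, 0, 0], [0, 0, 0, 0], [0, 0, 0, 0], [0, 0, 0, 0], [0, 0, 0, 0]],
], hand=-1)

```text
time_s: 32.45
ee_pos: [0.58, 0.3391, 0.0175]
orientation: [[-0.972, -0.233, 0.0], [-0.233, 0.972, 0.0], [-0.0, 0.0, -1.0]]
wrist_force: [0.6, -0.4, -0.8]
grip_width: 0.0853
```

>>> servo_tool([
  [[0, 0, -8, 0], [0, 0, -20, 0], [0, 0, -25, 0], [0, 0, -25, 0], [0, 0, -25, 0], [0, 0, -20, 0], [10, 20, -10, 0], [10, 30, 0, 0], [10, 30, 0, 0], [10, 30, 0, 0], [10, 30, 0, 0], [0, 10, 0, 0], [0, 0, 0, 0]],
])

```text
time_s: 33.75
ee_pos: [0.4958, 0.4744, 0.1505]
orientation: [[-0.972, -0.235, 0.0], [-0.235, 0.972, 0.0], [-0.0, 0.0, -1.0]]
wrist_force: [0.1, -1.5, 0.1]
grip_width: 0.085
```

```bash
python3 - <<'E'
from h import *
for c in('side','top'):
    im,d=capture(c);W=cloud(c,d)
    for n,xy,lo,hi in [('jar',(.579,.338),.064,.09),('cellar',(.4937,.1998),.045,.058),('timer',(.6055,.2264),.042,.056),('tin',(.467,.3115),.05,.08),('openjar',(.686,-.085),.052,.07),('dish',(.402,-.325),.038,.055)]: print(c,n,fit(W,xy,lo,hi,.045))
    if c=='side': save('end',cv2.resize(im[90:470,200:450],None,fx=1.57,fy=1.57,interpolation=cv2.INTER_CUBIC))
E
```

```text
side jar (111, array([592.8, 352.3]), 20.6, array([596.3, 355.4]), array([ 9.4, 41.3]), 40.8)
side cellar 0
side timer 0
side tin (49, array([439.1, 321.8]), 6.4, array([438.8, 320.5]), array([11.9,  9.8]), 9.5)
side openjar 0
side dish (113, array([ 401.5, -325.3]), 27.0, array([ 402.9, -323.6]), array([48. , 47.7]), 39.9)
top jar (593, array([578.9, 339.4]), 30.1, array([578.6, 339.4]), array([57.2, 57.9]), 14.7)
top cellar (342, array([491.8, 199.5]), 24.1, array([491.8, 199. ]), array([46.6, 46. ]), 88.0)
top timer (515, array([604.7, 227.6]), 38.9, array([603.9, 227. ]), array([58.1, 56.3]), 13.7)
top tin (543, array([466.8, 312.4]), 35.3, array([465.8, 312.3]), array([64.3, 38.6]), 12.7)
top openjar (178, array([686.1, -84.9]), 30.4, array([685.5, -84.8]), array([57.1, 58. ]), 50.0)
top dish (143, array([ 401.3, -325.3]), 24.3, array([ 401.5, -324.6]), array([46.6, 45.7]), 85.0)
```

View pics/end.png

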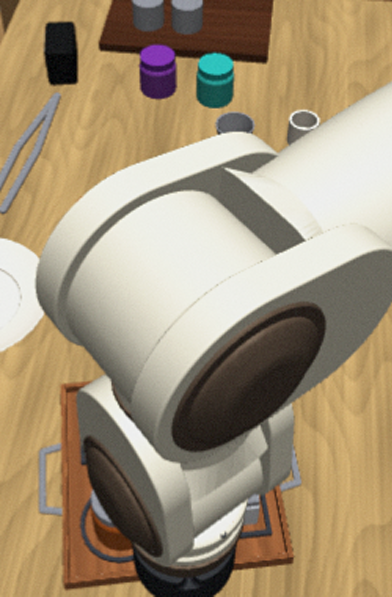

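```bash
python3 - <<'E'
from h import *
im,d=capture('top');W=cloud('top',d)
for n,xy,r,e in [('jar',(.579,.339),.02,.074),('cellar body',(.492,.199),.02,.052),('timer',(.604,.227),.02,.06),('tin',(.466,.312),.015,.062)]:
    m=np.hypot(W[...,0]-xy[0],W[...,1]-xy[1])<r;P=W[m];A=np.c_[P[:,:2]-P[:,:2].mean(0),np.ones(len(P))];print(n,np.median(P[:,2]).round(4),'expect',e,np.linalg.lstsq(A,P[:,2],rcond=None)[0].round(3))
save('top_end',cv2.resize(im[160:300,120:260],None,fx=3.5,fy=3.5,interpolation=cv2.INTER_CUBIC))
E
```

```text
jar 0.0752 expect 0.074 [-0.005 -0.008  0.075]
cellar body 0.0538 expect 0.052 [-0.025  0.02   0.055]
timer 0.0562 expect 0.06 [0.008 0.036 0.057]
tin 0.0635 expect 0.062 [0.038 0.033 0.063]
```

View pics/top_end.png

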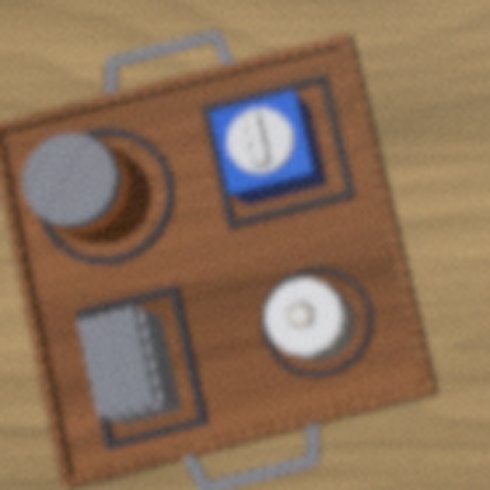

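All four stand in their holders: jar at (70,180), timer (262,140), cellar (305,315) and tin (130,360). The sideways shift of their tops is just parallax.

```bash
python3 -c "
from cell import *
print(job_done())"
```

```text
the job is handed in; nothing more can be done
None
```

I loaded the caddy tray with the tin, timer, cellar and jar, each set down in its holder and released, and handed the job in at about 34 s. No verdict is reported on hand-in.

- **Position:** in the last top view, all four were within about 2–3 mm of their holder centres (the judged limits are 12–15 mm).
- **Height:** the jar, cellar and tin tops were within 2 mm of the height expected when flat on the tray floor. The timer's dial-and-knob area read about 4 mm under my rough guess, which assumed the higher knob, so I don't count it as a fault.
- **Tilt:** rough fits over their tops gave slopes of about 0.01 to 0.05. The tops aren't flat and the depth is noisy, so this is a coarse check against the 0.06 rad limit.
- **Look-alikes:** the open amber jar and the open dish measured within 1 mm of their starting places.
- **Check that failed:** the arm blocked the final side view of the tray and open jar, so the final check of those rests on the top camera alone. Earlier side views of the tin, timer and cellar agreed with it.

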